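# Strip a stacked LED lamp head for test

### The arm

A 6-joint arm with a two-finger parallel gripper is mounted at the origin on a cart in front of the work surface, level with it; the furniture and walls round the work are solid. World frame = base frame: x ahead of the robot, y to its left, z up, the work surface at z = 0. Lengths are in m, angles in degrees, forces in N, time in s.
With the tool pointing down it reaches from about 0.275 to 0.725 m from the base axis. Payload 5.6 kg.
Tool frame: the origin (TCP) lies at the very end of the fingers, on their centre line; the grasp point (between the pads) lies 19 mm behind it; z points along the fingers, y is the line along which they close (so a half turn about z gives the same grasp; the last joint's range is limited). The gripper opens to 85 mm and grips with 20 to 120 N. Pads are 22 mm wide; open, the fingers measure 114 mm over their backs; the gripper's body (76 mm by 85 mm) begins 54 mm behind the grasp point. The pads swing forward as they close: fully open they stand 13 mm farther back than shut.
Start: joints at [86.494, 14.616, 6.199, 0, -81.583, -16.306], TCP at [0.186, 0.517, 0.231] pointing down, gripper open.
Joint ranges: [-168.99, 168.99], [-69.2, 112.95], [-62.41, 85.93], [-164.36, 98.24], [-168.68, -3.75], [-174.98, 174.98]. Speed limits (degrees/s): [147.25, 147.25, 180, 180, 180, 180].

### API

Orientations are given as a 3x3 rotation matrix whose columns are the frame's x, y, z axes.
In Python, from bench import r gives the robot as it stands. The module is installed in compiled form; this text tells all that it offers.
- The arm moves only by the shell command python3 -m pendant 'ROWS' [OPENING]. ROWS is JSON, one flat list of numbers, 4 for each row, row after row: the shift along the world's x, y, z in m, then the turn about the world's z in rad. A call has exactly 10 rows; each row shifts and turns the commanded pose from where the row before left it; what a row does not reach is not made up. A row lasts 1/10 s, in which the tool goes at most 50 mm and 8.59 degrees, less where a joint would pass 70% of its speed; a pose out of reach is approached as far as the arm can. A call with a gripper value outside its range is refused whole. OPENING is the finger opening in m, from 0 to 0.0854, set as the call begins (- or left out, the last holds). The fingers move at their own pace and stop on an object; the grip force is fixed at half the most. Time passes only in rows, so rows that do not move let the fingers close, or fill a call up. It gives the time, the measured TCP pose, the force, the opening and the grip force at its end, in the units of the state.
- r.get_state(): the state, without advancing time (a new reading comes with each control period).
- r.get_image(name): name is "scene" or "top"; returns the picture (400x640x3 uint8, blue, green, red); there is no depth.
- r.get_calibration(name): a dict with "camera_matrix" (3x3 intrinsics, pixels), "k1" (the pictures are not rectified: a ray, as slopes to the right and down, at radius r is drawn at 1 + k1 r^2 times it, then the intrinsics apply), "rvec" (rotation vector, rad) and "tvec" (3), from world to camera coordinates, as OpenCV has them. Camera axes: x right, y down, z forward; pixel columns grow to the right and rows downward; lengths in m; the calibration is good to about 2 mm. A picture is of the moment at which its call begins. get_calibration takes no time and is no camera call.
- r.finish_job(): hands the job in; it is judged then, once.
The state is a dict: "time": time; "joint_pos": joint angles; "dq": joint speeds; "joint_efforts": joint torques, N m; "eef_pos": TCP position; "tcp_rot": TCP orientation; "wrist_force": force on the tool from outside, world axes, zero at the start; "ft_torque": the same for the moment, N m; "gripper_width": finger opening in m; "grasp_force": force on a finger pad.
Only numpy, scipy, OpenCV 4.12 (cv2) and the standard library are available. Lean on these libraries where they do the work, as an engineer would, in place of code of your own. Each camera call takes 0.05 s, during which the arm holds its last target. There are 200 camera calls.

### The job

Strip the LED lamp head that stands stacked on the mat, one part at a time from the top down: lay the steel retaining ring flat in the open parts bin, stand the lens upright in the round felt-lined dish, seat the LED board face up and level between the corner guides of the test nest, and stand the bare heat sink on its fins between the open jaws of the vise, in the middle of them. Keep the lens and the board upright and set them down without letting them fall, and do not knock over or push away the small flux bottle standing among the work.

Things in the scene. Friction and masses are not known exactly. Their poses are not given: they have to be found in the camera images.
- retaining_ring: Steel retaining ring with a knurled outside, 40 mm outer and 31 mm inner diameter, 12 mm high, 40 g. At the start it lies on the lens flange, loosely round the lens barrel (2.5 mm gap all round), and the barrel sticks out 12 mm above it. Grip it across the outside and lift it straight up. Origin: centre of its underside, z up its axis.
- lens: Lens in a black plastic holder: a round flange 44 mm across and 4 mm thick below, on it a barrel 26 mm across, 28 mm high over all, glass on top; 45 g. At the start it stands on the LED board, free to lift once the ring is off. Grip the barrel. Origin: centre of its underside, z up the optical axis.
- led_board: LED board on its aluminium spreader: plate 61 x 44 x 8 mm (long side along its x), green on top with a yellow LED spot; 70 g. At the start on the heat sink, a notch in the middle of each short end fitting round a locating pin (1.5 mm play, pins 6 mm high). Grip across the 44 mm width at the middle of the long sides, lift straight up. Origin: centre of its underside, z up.
- heat_sink: Round finned aluminium heat sink, 34 mm high, 240 g: on top a face plate 66 mm across, 8 mm thick (26 to 34 mm up), fins 62 mm across below. Stands on its fins on the mat; board (from 34 mm), lens (42 mm) and ring (46 mm above its underside) are stacked on its axis, 70 mm in all. Grip across the face plate, any yaw. Origin: centre of its underside, z up.
- parts_bin: Grey open parts bin, fixed, 100 x 70 mm outside (long side along its x), 38 mm high, its -x wall only 23 mm; walls and floor 2 mm, inside 96 x 66 mm; brass bits cover the floor (only a picture, the floor is flat). The ring goes in here, flat, near the middle; most room for fingers closing along x. Origin: centre of its underside, z up.
- lens_dish: Round grey plastic dish, fixed, 90 mm across and 11 mm high, felt floor 4 mm above its underside inside a rim; the recess is 62 mm across at the floor. The lens goes in here, flange down, near the middle. Origin: centre of its underside, z up.
- test_nest: Test nest, fixed: dark brown base plate 104 x 80 mm (long side along its x), top at 14 mm; central aluminium pad, top at 20 mm; four white L-shaped corner guides, 41 mm high, bevelled inside, round a pocket 70 x 54 mm; fingers pass a 48 mm gap in the middle of each long side. The board goes on the pad, long side along x, either way round. Origin: centre of the underside, z up.
- vise: Low steel toolmaker's vise, fixed, 118 mm long (along its x) and 60 mm wide; flat bed 22 mm above its underside between two upright jaws at its ends; the jaws stand 82 mm apart along x and reach 44 mm high. The heat sink goes on the bed midway between the jaws and in the middle of their width; its face plate then stands clear above the jaws. Origin: centre of the underside, z up.
- flux_bottle: Small amber needle bottle with a red cap, 27 mm across, 88 mm high, loose, standing upright among the work: not to be knocked over or pushed away. Origin: centre of its underside.
Things that resemble listed ones, but are neither listed nor needed, are in the scene too. There is more than one size of the lens; the job needs the largest.

How it is judged:
By the outcome, as a careful person would: the job done as asked, in the order asked, and still so for the second after the job is handed in, with the robot touching nothing.
It also fails if it takes over 109 s, if anything falls off the work surface, if the arm or the gripper's body presses on something with over 40 N, if the wrist force passes 120 N, or if a joint passes its speed limit or range.

## Working session

There is one attempt and no reset: what is moved stays moved. The work goes in short steps, Python scripts to look and compute and a shell command to move; the robot and the scene stay as the last step left them, time stands still between calls to the robot, and variables do not carry over. Pictures are saved under pics/ and viewed, at most 14 in all, crops included, and the job is handed in when it is done.

```bash
mkdir -p pics; ls; python3 - <<'E'
from bench import r
import cv2
for n in("scene","top"):
    im=r.get_image(n); cv2.imwrite(f"pics/{n}0.png",im); print(n,r.get_calibration(n))
s=r.get_state(); print(s)
E
```

```text
pics
scene {'camera_matrix': array([[469.17369048,   0.        , 317.64276631],
       [  0.        , 469.17369048, 192.71249953],
       [  0.        ,   0.        ,   1.        ]]), 'k1': -0.09765325693141114, 'rvec': array([ 2.06957683, -0.91528288,  0.44804729]), 'tvec': array([-0.54858497,  0.17932545,  0.87605678])}
top {'camera_matrix': array([[466.20154727,   0.        , 326.69729155],
       [  0.        , 466.20154727, 204.02728964],
       [  0.        ,   0.        ,   1.        ]]), 'k1': -0.06271917415466682, 'rvec': array([ 2.14750777, -2.16768364,  0.17628215]), 'tvec': array([-0.27981611,  0.52390959,  1.21912148])}
{'time': 0.1, 'joint_pos': array([ 8.64920054e+01,  1.46485357e+01,  6.13756672e+00, -2.21552183e-02,
       -8.15826056e+01, -1.63042201e+01]), 'dq': array([ 0.01452264, -0.14446405,  0.11684094,  0.08706577,  0.01969488,
        0.12337787]), 'joint_efforts': array([-2.89291478e-03, -3.87602949e+01,  2.38473272e+01,  5.37799224e+00,
       -3.80488986e-03, -5.60013689e-06]), 'eef_pos': array([0.18624688, 0.51703807, 0.23049836]), 'tcp_rot': array([[ 9.40789262e-01, -3.38991640e-01, -4.81729705e-04],
       [-3.38991970e-01, -9.40787895e-01, -1.60670782e-03],
       [ 9.14550445e-05,  1.67487597e-03, -9.99998593e-01]]), 'wrist_force': array([ 0.1557322 , -0.84794038,  0.7463297 ]), 'ft_torque': array([ 0.01354186, -0.00840502, -0.0104575 ]), 'grasp_force': 0.0, 'gripper_width': 0.08530671930842844}
```

View pics/scene0.png

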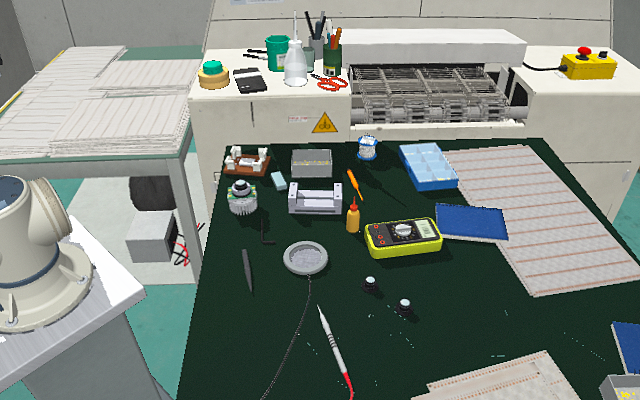

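View pics/top0.png

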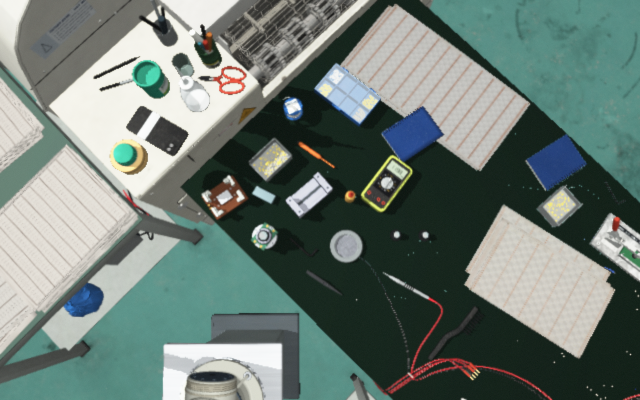

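The scene view shows the stack at (242,195), nest (246,160), bin (312,163), vise (315,198), dish (305,258) and bottle (353,215). In the top view they are at (264,236), (224,197), (270,158), (309,195), (346,246) and (350,197). The decoys are small lenses at (370,283) and (405,305) in scene, and a second bin at (560,205) in top. Next I'll take enlarged crops.

```bash
cat > h.py <<'E'
import numpy as np, cv2
from scipy.optimize import least_squares
from bench import r
C={n:r.get_calibration(n) for n in("scene","top")}
def proj(n,P):
    c=C[n];R=cv2.Rodrigues(c["rvec"])[0];p=np.atleast_2d(P)@R.T+c["tvec"];s=p[:,:2]/p[:,2:]
    s=s*(1+c["k1"]*(s**2).sum(1,keepdims=True));K=c["camera_matrix"];return s*K[0,0]+K[:2,2]
def ray(n,uv):
    c=C[n];R=cv2.Rodrigues(c["rvec"])[0]
    s=cv2.undistortPoints(np.array([[uv]],float),c["camera_matrix"],np.array([c["k1"],0,0,0]))[0,0]
    return -R.T@c["tvec"],R.T@np.r_[s,1]
def atz(n,uv,z):
    o,d=ray(n,uv);return o+d*(z-o[2])/d[2]
def tri(us,ut):
    f=lambda P:np.r_[proj("scene",P)[0]-us,proj("top",P)[0]-ut]
    q=least_squares(f,atz("top",ut,.03),x_scale=.01);return q.x,np.abs(q.fun).max()
def crop(n,x,y,w,h,k,name,im=None):
    im=r.get_image(n) if im is None else im
    a=cv2.resize(im[y:y+h,x:x+w],None,fx=k,fy=k,interpolation=cv2.INTER_CUBIC)
    for i in range(0,w,20):cv2.putText(a,str(x+i),(i*k,8),0,.3,(255,255,255),1);cv2.line(a,(i*k,8),(i*k,14),(255,255,255),1)
    for i in range(0,h,20):cv2.putText(a,str(y+i),(0,i*k+4),0,.3,(255,255,255),1)
    cv2.imwrite(f"pics/{name}.png",a)
E
python3 - <<'E'
from h import *
for n in C: print(n,ray(n,(320,200))[0])
crop("top",190,128,190,145,4,"topc",cv2.imread("pics/top0.png"))
crop("scene",212,132,160,148,4,"scenec",cv2.imread("pics/scene0.png"))
print(proj("top",[.186,.517,.231]),proj("scene",[.186,.517,.231]))
for n,s,t in[("stack",(241,186),(264,232)),("nest",(246,162),(224,197)),("bin",(312,163),(270,158)),("vise",(315,198),(309,195)),("dish",(305,258),(346,246)),("bottle",(353,202),(350,196))]:
    print(n,tri(s,t))
E
```

```text
scene [-0.06220357 -0.80175909  0.6737148 ]
top [ 0.34342117 -0.25713561  1.28645975]
[[-24.82496324 341.789167  ]] [[-0.1487528  74.81780117]]
stack (array([ 0.44155307, -0.11448245,  0.053304  ]), np.float64(1.7189152864625044))
nest (array([ 0.54537994, -0.0013015 ,  0.01494909]), np.float64(0.5284869700711283))
bin (array([ 0.65516099, -0.1272784 ,  0.01376542]), np.float64(0.44575698530144336))
vise (array([ 0.5483481 , -0.23574563,  0.02078381]), np.float64(0.4435622217701507))
dish (array([ 0.40863398, -0.33656314,  0.00309595]), np.float64(0.33465840041191086))
bottle (array([ 0.5390022 , -0.34730707,  0.07407985]), np.float64(0.6765390658035813))
```

View pics/topc.png

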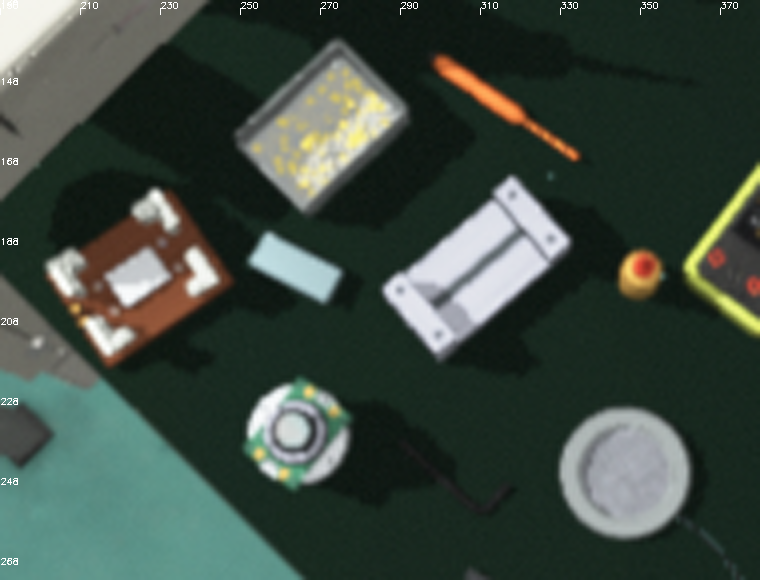

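View pics/scenec.png

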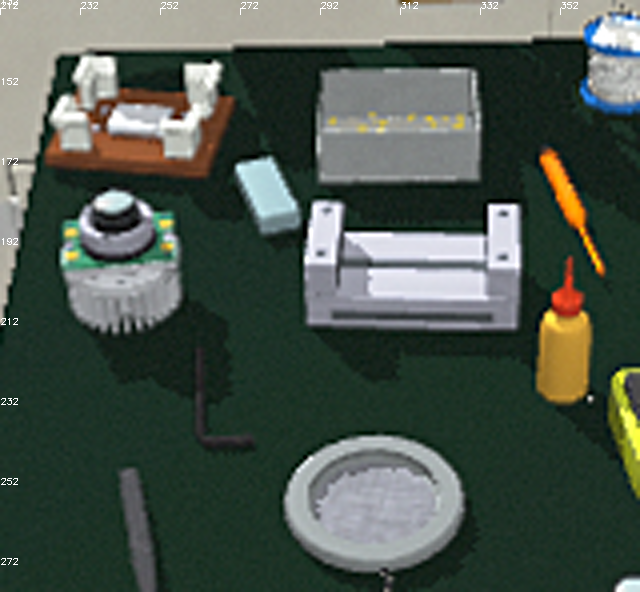

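In the 4x crops every listed thing is clear. The stack's glass is at top px (263.3,235.5) and scene px (240.5,182). The nest pad is at (224,196), the vise at (309,195), the dish at (346,246) and the bin at (270,159). Next I'll enlarge the stack and the bin with the nest.

```bash
python3 - <<'E'
from h import *
t=np.mean([r.get_image("top") for _ in range(4)],0).astype(np.uint8);s=np.mean([r.get_image("scene") for _ in range(4)],0).astype(np.uint8)
cv2.imwrite("pics/tavg.png",t);cv2.imwrite("pics/savg.png",s)
def z(im,x,y,w,h,k):
    a=cv2.resize(im[y:y+h,x:x+w],None,fx=k,fy=k,interpolation=cv2.INTER_CUBIC)
    for i in range(0,w,5):
        cv2.line(a,(int((i+.5)*k),0),(int((i+.5)*k),12 if i%10==0 else 6),(255,255,255),1)
        if i%10==0:cv2.putText(a,str(x+i),(int((i+.5)*k)+2,10),0,.33,(255,255,255),1)
    for i in range(0,h,5):
        cv2.line(a,(0,int((i+.5)*k)),(12 if i%10==0 else 6,int((i+.5)*k)),(255,255,255),1)
        if i%10==0:cv2.putText(a,str(y+i),(2,int((i+.5)*k)-2),0,.33,(255,255,255),1)
    return a
a=z(t,248,217,33,38,12);b=z(s,224,175,33,43,12)
h=max(a.shape[0],b.shape[0]);p=lambda q:cv2.copyMakeBorder(q,0,h-q.shape[0],0,6,0)
cv2.imwrite("pics/stack.png",np.hstack([p(a),p(b)]))
a=np.vstack([z(t,246,135,50,48,6),z(t,199,172,50,50,6)]);b=np.vstack([z(s,288,145,48,36,8),z(s,220,142,54,40,7)[:, :384]])
h=max(a.shape[0],b.shape[0])
cv2.imwrite("pics/bn.png",np.hstack([p(a),p(b)]))
E
```

```text
Traceback (most recent call last):
ValueError: all the input array dimensions except for the concatenation axis must match exactly, but along dimension 1, the array at index 0 has size 384 and the array at index 1 has size 378
```

View pics/stack.png

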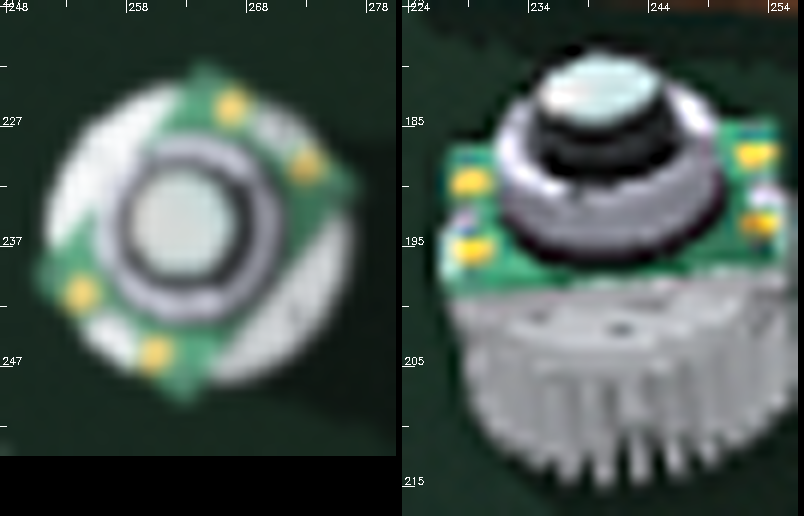

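The stack crop shows the ring's outer circle centred at top (263.3,235.5), the glass at top (262.7,235.2) and scene (240.0,182.0), and the face plate at top (264.0,235.9). The board corners are at top (264.6,221.7), (277.3,231.9), (262.7,250.3) and (250.4,239.4). It's the largest lens, the one under the ring.

```bash
cat > z.py <<'E'
from h import *
def z(im,x,y,w,h,k):
    a=cv2.resize(im[y:y+h,x:x+w],None,fx=k,fy=k,interpolation=cv2.INTER_CUBIC)
    for i in range(0,w,5):
        cv2.line(a,(int((i+.5)*k),0),(int((i+.5)*k),12 if i%10==0 else 6),(255,255,255),1)
        if i%10==0:cv2.putText(a,str(x+i),(int((i+.5)*k)+2,10),0,.33,(255,255,255),1)
    for i in range(0,h,5):
        cv2.line(a,(0,int((i+.5)*k)),(12 if i%10==0 else 6,int((i+.5)*k)),(255,255,255),1)
        if i%10==0:cv2.putText(a,str(y+i),(2,int((i+.5)*k)-2),0,.33,(255,255,255),1)
    return a
def mosaic(name,rows):
    rs=[]
    for row in rows:
        h=max(q.shape[0] for q in row);rs.append(np.hstack([cv2.copyMakeBorder(q,0,h-q.shape[0]+4,0,4,0) for q in row]))
    w=max(q.shape[1] for q in rs);a=np.vstack([cv2.copyMakeBorder(q,0,0,0,w-q.shape[1],0) for q in rs]);print(a.shape);cv2.imwrite(f"pics/{name}.png",a)
E
python3 - <<'E'
from z import *
t=cv2.imread("pics/tavg.png");s=cv2.imread("pics/savg.png")
mosaic("bn",[[z(t,246,135,50,48,6),z(s,288,145,48,36,8)],[z(t,199,172,50,50,6),z(s,220,142,54,40,8)]])
E
```

```text
(616, 740, 3)
```

View pics/bn.png

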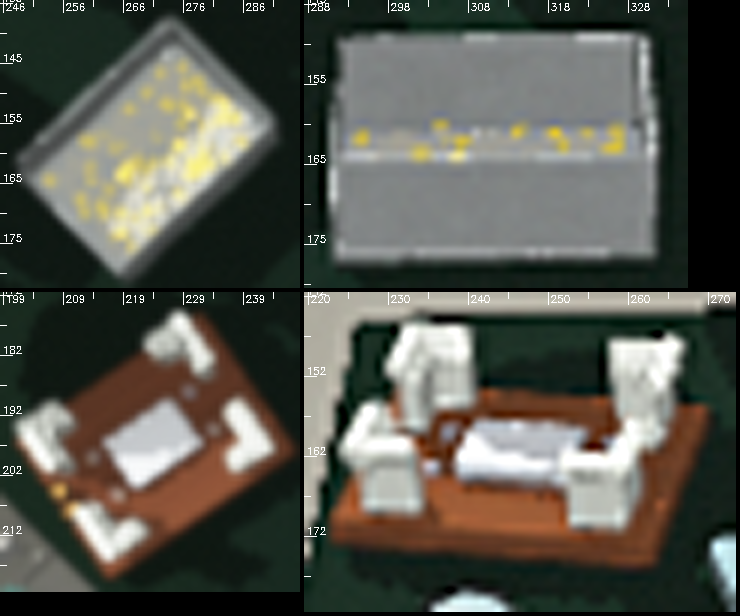

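```bash
cat > fit.py <<'E'
from h import *
S=np.array([[1,1],[1,-1],[-1,-1],[-1,1]])
def px(pts,o,k,off=(0,0)): return (np.array(pts,float)-off+.5)/k-.5+o
def fit(name,L,W,z,top,sc=None,sci=None,x0=None):
    for free in(0,1):
        def f(p):
            c,s=np.cos(p[2]),np.sin(p[2]);xy=S*[L/2,W/2]@np.array([[c,s],[-s,c]])+p[:2]
            P=np.c_[xy,np.full(4,p[3] if free else z)]
            e=(proj("top",P)-top).ravel()
            if sc is not None:e=np.r_[e,(proj("scene",P[sci])-sc).ravel()]
            return e
        if free and sc is None:break
        q=least_squares(f,list(x0)+[z]*free,x_scale=.01,loss="soft_l1")
        print(name,"free" if free else "fix",np.round(q.x[:2],4),"yaw",round(np.degrees(q.x[2]),1),np.round(q.x[3:],4),"res",np.round(q.fun,1))
E
python3 - <<'E'
from fit import *
fit("board",.061,.044,.042,px([[205,62],[358,185],[182,405],[35,275]],(248,217),12),px([[777-402,120],[785-402,268],[443-402,292],[447-402,147]],(224,175),12),[0,1,2,3],(.44,-.115,-.67))
fit("bin",.1,.07,.038,px([[170,18],[277,125],[125,275],[18,160]],(246,135),6),px([[648,38],[655,158],[333,158],[340,38]],(288,145),8,(304,0)),[0,1,2,3],(.655,-.127,-.8))
fit("nest",.104,.08,.014,px([[203,22],[294,156],[110,284],[17,148]],(199,172),6),px([[708,405],[655,548],[333,525]],(220,142),8,(304,292)),[0,1,2],(.545,0,-1))
fit("vise",.118,.06,.044,px([[512,176],[570,240],[440,360],[384,292]],(190,128),4),px([[520,206],[520,271],[307,265],[312,202]],(212,132),4),[0,1,2,3],(.548,-.236,-.83))
a=px([[189.5,227.5],[182.5,224],[198.5,232.5]],(248,217),12)
for u,z in zip(a,(.058,.07,.034)):print("ring/glass/sink",atz("top",u,z))
print("glass",tri(px([[198,90]],(224,175),12)[0],a[1]))
d=px([[625,473]],(190,128),4)[0];print("dish",atz("top",d,.011),tri(px([[374.5,503]],(212,132),4)[0],d))
E
```

```text
board fix [ 0.4353 -0.1158] yaw -39.6 [] res [ 0.1  0.6  0.   0.7 -0.   0.1 -0.4  0.5  0.  -0.2  0.1 -0.8  0.7 -0.3
  0.5 -0.1]
board free [ 0.4358 -0.1152] yaw -39.6 [0.0406] res [-0.   0.5 -0.2  0.6 -0.2 -0.  -0.6  0.4  0.1  0.1  0.1 -0.5  0.7 -0.
  0.6  0.2]
bin fix [ 0.6481 -0.1309] yaw -46.4 [] res [ 0.7  0.   0.4 -0.  -1.  -0.2 -0.6  0.9  0.5 -0.6  0.9 -0.2 -0.2  0.4
 -0.4 -0.1]
bin free [ 0.6485 -0.1306] yaw -46.5 [0.0374] res [ 0.7 -0.   0.3 -0.1 -1.1 -0.3 -0.7  0.8  0.5 -0.5  0.8 -0.1 -0.2  0.5
 -0.4  0.1]
nest fix [ 0.5459 -0.0037] yaw -55.3 [] res [-0.2 -0.2  0.7  0.7 -0.   1.  -0.5  0.1  0.7 -0.3  0.4 -0.5 -0.2 -0.7]
nest free [ 0.5468 -0.0026] yaw -55.2 [0.0113] res [-0.5 -0.3  0.5  0.5 -0.2  0.8 -0.6 -0.   0.7  0.2  0.5 -0.  -0.1 -0.1]
vise fix [ 0.5471 -0.2368] yaw -48.7 [] res [ 0.1  0.5  0.4  0.7  0.2 -0.4 -0.6  0.1 -0.  -0.7  0.6 -0.6 -0.4  0.4
  0.1 -0.2]
vise free [ 0.5477 -0.2363] yaw -48.7 [0.0426] res [-0.   0.4  0.2  0.6  0.1 -0.6 -0.7 -0.1 -0.  -0.4  0.6 -0.3 -0.4  0.7
  0.2  0.1]
ring/glass/sink [ 0.43631916 -0.11651246  0.058     ]
ring/glass/sink [ 0.43618555 -0.11635982  0.07      ]
ring/glass/sink [ 0.43699786 -0.11578597  0.034     ]
glass (array([ 0.43564149, -0.11553191,  0.06746332]), np.float64(0.29276093489349364))
dish [ 0.40948194 -0.33652381  0.011     ] (array([ 0.4092305 , -0.33642106,  0.00427177]), np.float64(0.2206428433706833))
```

All of it checks out: heights are within 3 mm and the reach is fine. The stack is at (0.436,-0.116), board yaw -39.6°. First move is to hover above the stack, with the closing axis along the bin's x (-46.4°).

```bash
python3 -m pendant '[0.0125,-0.0317,0,-0.145,0.0125,-0.0317,0,-0.145,0.0125,-0.0317,0,-0.145,0.0125,-0.0317,0,-0.145,0.0125,-0.0317,0,-0.145,0.0125,-0.0317,0,-0.145,0.0125,-0.0317,0,-0.145,0.0125,-0.0317,0,-0.145,0.0125,-0.0317,0,-0.145,0.0125,-0.0317,0,-0.145]' 0.064; python3 -m pendant '[0.0125,-0.0317,0,-0.145,0.0125,-0.0317,0,-0.145,0.0125,-0.0317,0,-0.145,0.0125,-0.0317,0,-0.145,0.0125,-0.0317,0,0,0.0125,-0.0317,0,0,0.0125,-0.0317,0,0,0.0125,-0.0317,0,0,0.0125,-0.0317,0,0,0.0125,-0.0317,0,0]'
```

```text
time: 1.5
eef_pos: [0.3116, 0.1991, 0.2315]
tcp_rot: [[-0.228, -0.974, 0.0], [-0.974, 0.228, 0.001], [-0.001, -0.0, -1.0]]
wrist_force: [1.4, -0.2, 0.1]
gripper_width: 0.0642
grasp_force: 0.0
time: 2.5
eef_pos: [0.4367, -0.1181, 0.2314]
tcp_rot: [[-0.721, -0.693, 0.001], [-0.693, 0.721, 0.0], [-0.0, -0.0, -1.0]]
wrist_force: [1.0, 0.5, -0.1]
gripper_width: 0.0637
grasp_force: 0.0
```

```bash
python3 -m pendant '[0,0.002,-0.022,0,0,0,-0.022,0,0,0,-0.022,0,0,0,-0.022,0,0,0,-0.022,0,0,0,-0.022,0,0,0,-0.015,0,0,0,0,0,0,0,0,0,0,0,0,0]'; python3 - <<'E'
from z import *
t=r.get_image("top");s=r.get_image("scene")
p=r.get_state()["eef_pos"];print(p,proj("top",p),proj("scene",p))
mosaic("chk1",[[z(t,240,210,48,48,8),z(s,220,160,48,60,8)]])
E
```

```text
time: 3.5
eef_pos: [0.4373, -0.1146, 0.0854]
tcp_rot: [[-0.721, -0.693, 0.002], [-0.693, 0.721, -0.0], [-0.001, -0.002, -1.0]]
wrist_force: [0.4, 0.0, 0.0]
gripper_width: 0.064
grasp_force: 0.0
[ 0.43712061 -0.11455513  0.08526763] [[261.36895297 234.40544622]] [[239.73146544 174.92998536]]
(484, 776, 3)
```

View pics/chk1.png

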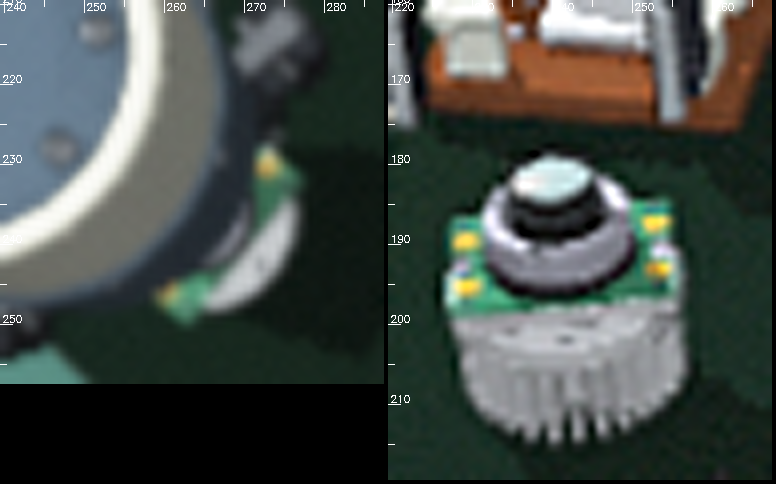

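Scene crop: the fingers straddle the lens. The right finger tip is near (254,174), the left tip near (222,174) and the glass centre near (240,182). I'll overlay the predicted pad edges to check for bias.

```bash
python3 - <<'E'
from z import *
s=r.get_image("scene");st=r.get_state();p=st["eef_pos"];R=st["tcp_rot"];w=st["gripper_width"]
a=z(s,208,140,66,60,12)
for sy in(-1,1):
    P=[p+R@[x,sy*w/2,zz] for x in(-.011,.011) for zz in(-.006,-.03)]
    for q in proj("scene",P): 
        c=((q-[208,140]+.5)*12).astype(int);cv2.circle(a,tuple(map(int,c)),3,(0,0,255),-1);print(sy,np.round(q,1))
cv2.imwrite("pics/chk2.png",a[:600])
E
```

```text
-1 [254.6 169.6]
-1 [253.7 160.4]
-1 [253.8 175.4]
-1 [252.8 166.2]
1 [225.3 170.2]
1 [223.9 161. ]
1 [224. 176.]
1 [222.6 166.8]
```

View pics/chk2.png

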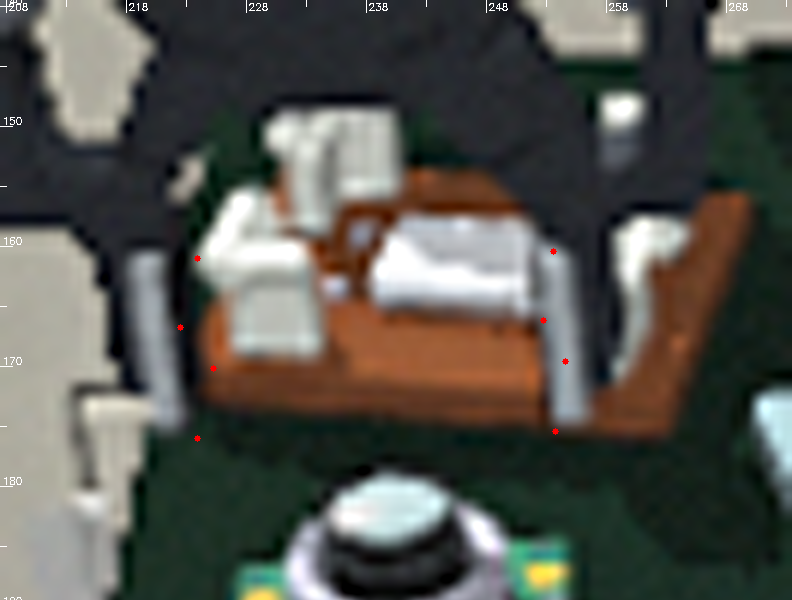

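The overlay agrees to about 1 mm: the right pad's corner is seen at (254,175.5) against a predicted (253.8,175.4), and the left at (222.8,175) against (224,176). So I'll shift about 1 mm, then descend and grip the ring.

```bash
python3 -m pendant '[-0.0005,-0.002,0,0,0,0,-0.008,0,0,0,-0.008,0,0,0,-0.008,0,0,0,-0.008,0,0,0,-0.007,0,0,0,0,0,0,0,0,0,0,0,0,0,0,0,0,0]'; python3 -m pendant '[0,0,0,0,0,0,0,0,0,0,0,0,0,0,0,0,0,0,0,0,0,0,0,0,0,0,0,0,0,0,0,0,0,0,0,0,0,0,0,0]' 0.03
```

```text
time: 4.65
eef_pos: [0.4362, -0.1165, 0.0456]
tcp_rot: [[-0.721, -0.693, 0.001], [-0.693, 0.721, 0.0], [-0.001, -0.001, -1.0]]
wrist_force: [-0.8, -0.7, 0.5]
gripper_width: 0.0642
grasp_force: 0.0
time: 5.65
eef_pos: [0.4362, -0.1166, 0.0461]
tcp_rot: [[-0.721, -0.693, 0.001], [-0.693, 0.721, -0.0], [-0.0, -0.001, -1.0]]
wrist_force: [-1.5, 0.5, 6.1]
gripper_width: 0.0372
grasp_force: 59.3
```

```bash
python3 -m pendant '[0,0,0.001,0,0,0,0.003,0,0,0,0.005,0,0,0,0.007,0,0,0,0.012,0,0,0,0.018,0,0,0,0.018,0,0,0,0.018,0,0,0,0.018,0,0,0,0,0]'; python3 - <<'E'
from z import *
t=r.get_image("top");s=r.get_image("scene")
print(r.get_state()["wrist_force"],r.get_state()["gripper_width"])
mosaic("lift1",[[z(s,208,130,60,90,6),z(t,240,205,60,60,6)]])
E
```

```text
time: 6.65
eef_pos: [0.4377, -0.1168, 0.1482]
tcp_rot: [[-0.721, -0.693, 0.006], [-0.693, 0.721, -0.0], [-0.004, -0.004, -1.0]]
wrist_force: [0.1, -0.1, -0.4]
gripper_width: 0.0369
grasp_force: 60.1
[ 1.01330272  0.24751543 -0.49917622] 0.036801162890421915
(544, 728, 3)
```

View pics/lift1.png

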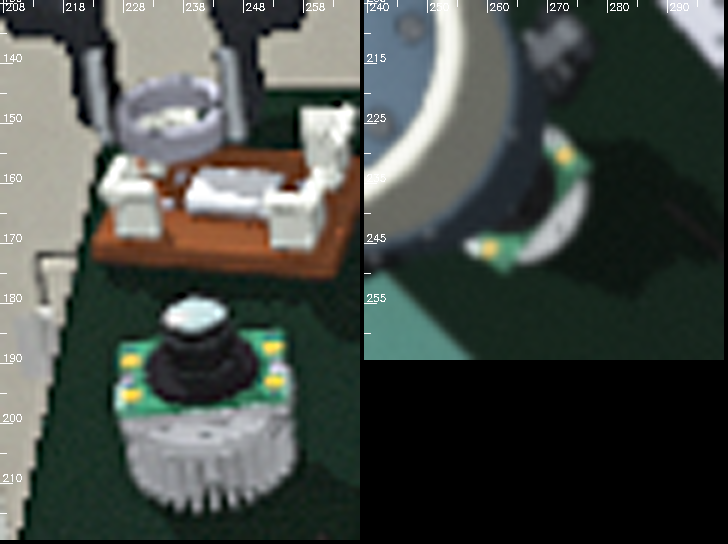

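The ring is held by the tips at px (228–246,150), and the lens and board haven't moved. Carrying it to the bin.

```bash
python3 -m pendant '[0.03,-0.0024,0,0,0.0364,-0.0024,0,0,0.0364,-0.0024,0,0,0.0364,-0.0024,0,0,0.0364,-0.0024,0,0,0.0364,-0.0024,0,0,0,0,-0.02,0,0,0,-0.02,0,0,0,-0.02,0,0,0,-0.02,0]'; python3 -m pendant '[0,0,-0.015,0,0,0,-0.015,0,0,0,-0.015,0,0,0,-0.01,0,0,0,0,0,0,0,0,0,0,0,-0.002,0,0,0,-0.002,0,0,0,-0.002,0,0,0,0,0]'
```

```text
time: 7.75
eef_pos: [0.6471, -0.1309, 0.0628]
tcp_rot: [[-0.721, -0.693, -0.003], [-0.693, 0.721, 0.0], [0.002, 0.002, -1.0]]
wrist_force: [-1.2, -0.5, -0.4]
gripper_width: 0.0373
grasp_force: 60.2
time: 8.75
eef_pos: [0.6477, -0.1309, 0.0041]
tcp_rot: [[-0.721, -0.693, -0.0], [-0.693, 0.721, 0.0], [0.0, 0.0, -1.0]]
wrist_force: [-0.4, -0.1, -1.6]
gripper_width: 0.0375
grasp_force: 60.2
```

```bash
python3 -m pendant '[0,0,-0.0005,0,0,0,-0.0005,0,0,0,-0.0005,0,0,0,0,0,0,0,0,0,0,0,0,0,0,0,0,0,0,0,0,0,0,0,0,0,0,0,0,0]';  python3 -m pendant '[0,0,0,0,0,0,0,0,0,0,0,0,0,0,0,0,0,0,0,0,0,0,0,0,0,0,0.02,0,0,0,0.03,0,0,0,0.04,0,0,0,0.04,0]' 0.052
```

```text
time: 9.75
eef_pos: [0.6479, -0.1309, 0.0028]
tcp_rot: [[-0.721, -0.693, -0.0], [-0.693, 0.721, -0.0], [0.0, 0.0, -1.0]]
wrist_force: [-0.4, -0.8, -0.5]
gripper_width: 0.037
grasp_force: 60.2
time: 10.75
eef_pos: [0.6474, -0.131, 0.1339]
tcp_rot: [[-0.721, -0.693, -0.001], [-0.693, 0.721, -0.0], [0.001, 0.001, -1.0]]
wrist_force: [0.6, 0.3, 0.1]
gripper_width: 0.0521
grasp_force: 0.0
```

```bash
python3 -m pendant '[-0.02115,0.0014,0,0.14,-0.02115,0.0014,0,0.14,-0.02115,0.0014,0,0.14,-0.02115,0.0014,0,0.14,-0.02115,0.0014,0,0.14,-0.02115,0.0014,0,0.14,-0.02115,0.0014,0,0.14,-0.02115,0.0014,0,0.14,-0.02115,0.0014,0,0.14,-0.02115,0.0014,0,0.14]'; python3 -m pendant '[0,0,0,0.14,0,0,0,0.14,0,0,-0.015,0,0,0,-0.02,0,0,0,-0.018,0,0,0,-0.015,0,0,0,-0.01,0,0,0,-0.005,0,0,0,0,0,0,0,0,0]';python3 - <<'E'
from z import *
t=r.get_image("top");s=r.get_image("scene")
mosaic("lens1",[[z(s,215,160,50,50,7),z(t,246,135,50,48,7)],[z(s,288,145,48,36,7)]])
print(r.get_state()["eef_pos"])
E
```

```text
time: 11.75
eef_pos: [0.4355, -0.1169, 0.1329]
tcp_rot: [[0.565, -0.825, 0.0], [-0.825, -0.565, 0.0], [0.0, -0.0, -1.0]]
wrist_force: [0.1, 0.2, -0.8]
gripper_width: 0.052
grasp_force: 0.0
time: 12.75
eef_pos: [0.4369, -0.117, 0.0503]
tcp_rot: [[0.768, -0.641, 0.001], [-0.641, -0.768, -0.0], [0.001, -0.001, -1.0]]
wrist_force: [-0.2, -0.3, 0.1]
gripper_width: 0.0517
grasp_force: 0.0
(610, 708, 3)
[ 0.43699532 -0.11696264  0.05047551]
```

View pics/lens1.png

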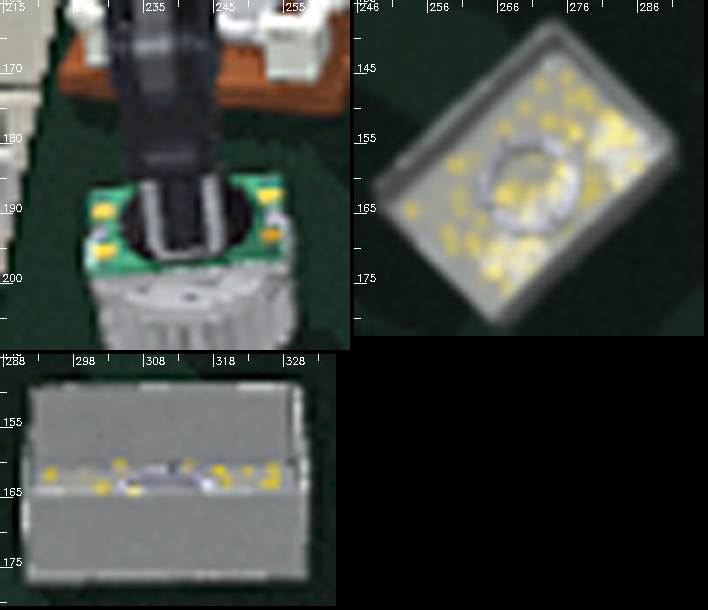

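The ring lies flat mid-bin at px (269,162). The fingers straddle the barrel at scene (240,190). Gripping the lens and lifting.

```bash
python3 -m pendant '[0,0,0,0,0,0,0,0,0,0,0,0,0,0,0,0,0,0,0,0,0,0,0,0,0,0,0,0,0,0,0.001,0,0,0,0.003,0,0,0,0.006,0]' 0.016;  python3 -m pendant '[0,0,0.01,0,0,0,0.015,0,0,0,0.02,0,0,0,0.02,0,0,0,0.015,0,0,0,0,0,0,0,0,0,0,0,0,0,0,0,0,0,0,0,0,0]'
```

```text
time: 13.85
eef_pos: [0.4358, -0.1169, 0.0595]
tcp_rot: [[0.767, -0.641, -0.001], [-0.641, -0.767, 0.0], [-0.001, 0.001, -1.0]]
wrist_force: [0.0, 0.5, 0.1]
gripper_width: 0.0238
grasp_force: 58.8
time: 14.85
eef_pos: [0.436, -0.117, 0.1392]
tcp_rot: [[0.768, -0.641, -0.001], [-0.641, -0.768, -0.0], [-0.001, 0.001, -1.0]]
wrist_force: [0.6, 0.1, -1.3]
gripper_width: 0.0239
grasp_force: 58.8
```

```bash
python3 -m pendant '[-0.0035,-0.0255,0,0,-0.0038,-0.032,0,0,-0.0038,-0.034,0,0,-0.0038,-0.034,0,0,-0.0038,-0.034,0,0,-0.0038,-0.034,0,0,-0.004,-0.026,0,0,0,0,-0.018,0,0,0,-0.02,0,0,0,-0.02,0]';  python3 -m pendant '[0,0,-0.017,0,0,0,-0.015,0,0,0,-0.013,0,0,0,-0.01,0,0,0,-0.007,0,0,0,-0.003,0,0,0,-0.002,0,0,0,0,0,0,0,0,0,0,0,0,0]'
```

```text
time: 15.85
eef_pos: [0.4096, -0.3367, 0.0807]
tcp_rot: [[0.767, -0.642, -0.0], [-0.642, -0.767, 0.0], [-0.001, 0.0, -1.0]]
wrist_force: [-0.5, 0.5, 0.6]
gripper_width: 0.0239
grasp_force: 58.9
time: 16.85
eef_pos: [0.4102, -0.3366, 0.0152]
tcp_rot: [[0.768, -0.641, 0.001], [-0.641, -0.768, -0.0], [0.001, -0.0, -1.0]]
wrist_force: [-0.4, -0.4, -1.2]
gripper_width: 0.024
grasp_force: 58.9
```

```bash
python3 -m pendant '[0,0,-0.0005,0,0,0,-0.0005,0,0,0,-0.0005,0,0,0,0,0,0,0,0,0,0,0,0,0,0,0,0,0,0,0,0,0,0,0,0,0,0,0,0,0]'
```

```text
time: 17.85
eef_pos: [0.4099, -0.3364, 0.0133]
tcp_rot: [[0.768, -0.641, -0.0], [-0.641, -0.768, 0.0], [-0.0, 0.0, -1.0]]
wrist_force: [-0.1, 0.2, -1.0]
gripper_width: 0.024
grasp_force: 58.9
```

```bash
python3 -m pendant '[0,0,-0.0005,0,0,0,-0.0005,0,0,0,-0.0005,0,0,0,0,0,0,0,0,0,0,0,0,0,0,0,0,0,0,0,0,0,0,0,0,0,0,0,0,0]'
```

```text
time: 18.85
eef_pos: [0.4099, -0.3365, 0.0125]
tcp_rot: [[0.768, -0.641, 0.0], [-0.641, -0.768, -0.0], [0.0, 0.0, -1.0]]
wrist_force: [-1.6, 2.2, 6.1]
gripper_width: 0.0236
grasp_force: 59.4
```

Contact at 6 N; releasing and retreating.

```bash
python3 -m pendant '[0,0,0,0,0,0,0,0,0,0,0,0,0,0,0,0,0,0,0,0,0,0,0.01,0,0,0,0.02,0,0,0,0.03,0,0,0,0.03,0,0,0,0.03,0]' 0.044; python3 -m pendant '[0.003,0.025,0,0,0.0038,0.0318,0,0,0.0038,0.0318,0,0,0.0038,0.0318,0,0,0.0038,0.0318,0,0,0.0038,0.0318,0,0,0.0045,0.0355,0,0,0,0,-0.015,0,0,0,-0.015,0,0,0,0,0]' 0.068; python3 - <<'E'
from z import *
t=np.mean([r.get_image("top") for _ in range(2)],0).astype(np.uint8);s=np.mean([r.get_image("scene") for _ in range(2)],0).astype(np.uint8)
mosaic("bd1",[[z(s,212,150,55,66,7),z(t,326,225,42,44,8)],[z(s,282,236,50,40,3),z(t,248,217,33,38,3)]])
print(r.get_state()["eef_pos"])
E
```

```text
time: 19.85
eef_pos: [0.4098, -0.3365, 0.1339]
tcp_rot: [[0.768, -0.641, 0.001], [-0.641, -0.768, -0.0], [0.001, -0.0, -1.0]]
wrist_force: [-0.1, -0.3, 0.6]
gripper_width: 0.0443
grasp_force: 0.0
time: 20.85
eef_pos: [0.4352, -0.1165, 0.1009]
tcp_rot: [[0.768, -0.641, -0.003], [-0.641, -0.768, 0.0], [-0.002, 0.002, -1.0]]
wrist_force: [-0.8, -0.4, -0.5]
gripper_width: 0.068
grasp_force: 0.0
(590, 729, 3)
[ 0.43702921 -0.11725707  0.10285952]
```

View pics/bd1.png

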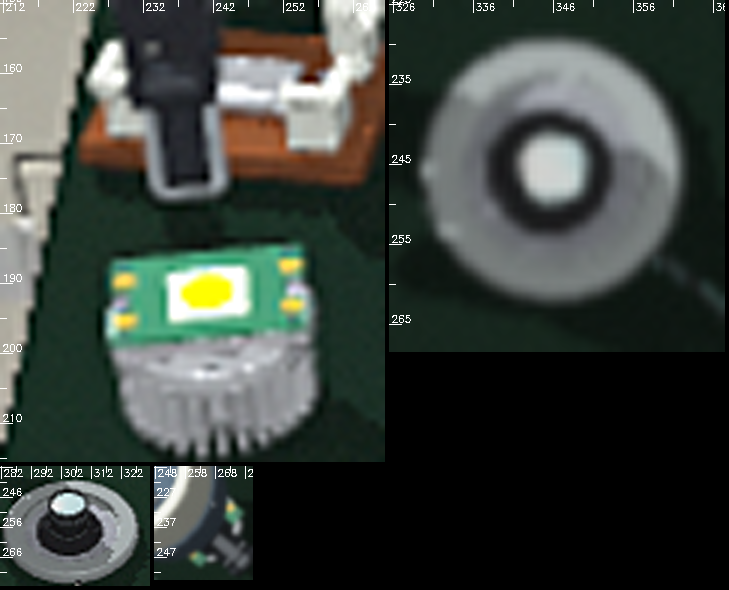

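Lens stands upright, centred in the dish at top px (345,246). The board is undisturbed, with its LED at scene (241.2,191.1). I'll estimate the actual tip height from the tip pixels before gripping the board.

```bash
python3 - <<'E'
from h import *
y=np.array([.641,.768])
for p,w,uv in[((.4370,-.11696,.0505),.052,(239.7,196.2)),((.4370,-.1173,.1029),.068,(238.7,177.6))]:
  for th in(0,.004,.008):
    q=[np.r_[np.array(p[:2])-y*(w/2+th),p[2]+s] for s in(0,.004,.008)]
    print(w,th,uv,np.round(proj("scene",q),1).tolist())
print(proj("scene",[.4363,-.1162,.042]))
E
```

```text
0.052 0 (239.7, 196.2) [[242.1, 195.3], [241.9, 193.8], [241.7, 192.4]]
0.052 0.004 (239.7, 196.2) [[242.1, 196.4], [241.9, 194.9], [241.7, 193.5]]
0.052 0.008 (239.7, 196.2) [[242.1, 197.5], [241.9, 196.1], [241.8, 194.6]]
0.068 0 (238.7, 177.6) [[239.7, 177.9], [239.5, 176.3], [239.3, 174.8]]
0.068 0.004 (238.7, 177.6) [[239.7, 179.0], [239.5, 177.4], [239.3, 175.9]]
0.068 0.008 (238.7, 177.6) [[239.7, 180.1], [239.5, 178.5], [239.3, 177.0]]
[[241.92430557 191.21682393]]
```

```bash
python3 -m pendant '[0,0.0007,-0.015,0,0,0,-0.015,0,0,0,-0.015,0,0,0,-0.012,0,0,0,-0.006,0,0,0,-0.003,0,0,0,-0.003,0,0,0,0,0,0,0,0,0,0,0,0,0]'; python3 -m pendant '[0,0,0,0,0,0,0,0,0,0,0,0,0,0,0,0,0,0,0,0,0,0,0,0,0,0,0,0,0,0,0,0,0,0,0,0,0,0,0,0]' 0.034
```

```text
time: 22.05
eef_pos: [0.4367, -0.1163, 0.0332]
tcp_rot: [[0.768, -0.641, 0.001], [-0.641, -0.768, -0.0], [0.001, -0.001, -1.0]]
wrist_force: [0.1, 0.3, -0.6]
gripper_width: 0.0677
grasp_force: 0.0
time: 23.05
eef_pos: [0.4368, -0.1163, 0.0334]
tcp_rot: [[0.768, -0.641, 0.001], [-0.641, -0.768, -0.0], [0.001, -0.0, -1.0]]
wrist_force: [-1.8, 0.2, 5.7]
gripper_width: 0.0422
grasp_force: 61.3
```

```bash
python3 -m pendant '[0,0,0.001,0,0,0,0.002,0,0,0,0.004,0,0,0,0.007,0,0,0,0.014,0,0,0,0.02,0,0,0,0.025,0,0,0,0.025,0,0,0,0.02,0,0,0,0,0]'; python3 - <<'E'
from h import *
a=(np.array([[167,107],[203,151],[138,196],[105,151]])+.5)/6-.5+[199,172]
q=np.array([atz("top",u,.02) for u in a]);print(q,q.mean(0),np.degrees(np.arctan2(*(q[0]-q[3])[1::-1])),np.degrees(np.arctan2(*(q[1]-q[2])[1::-1])))
# guide outer corners at z=.041 from top: top, right, bottom, left
g=(np.array([[183,20],[272,154],[107,273],[17,145]])+.5)/6-.5+[199,172]
q=np.array([atz("top",u,.041) for u in g]);print(q,q.mean(0))
s=r.get_image("scene");t=r.get_image("top");cv2.imwrite("pics/l2.png",s)
E
```

```text
time: 24.05
eef_pos: [0.4383, -0.1164, 0.1542]
tcp_rot: [[0.768, -0.641, 0.006], [-0.641, -0.768, -0.0], [0.005, -0.004, -1.0]]
wrist_force: [0.9, 1.2, -0.6]
gripper_width: 0.0419
grasp_force: 60.9
[[ 0.5669459  -0.0094684   0.02      ]
 [ 0.54637079 -0.02638321  0.02      ]
 [ 0.52579526  0.00297566  0.02      ]
 [ 0.54672972  0.01855935  0.02      ]] [ 0.54646042 -0.00357915  0.02      ] -54.19740593980469 -54.976135083697045
[[ 0.60321323 -0.02000506  0.041     ]
 [ 0.54139207 -0.0613134   0.041     ]
 [ 0.4880702   0.01184569  0.041     ]
 [ 0.54641644  0.05381639  0.041     ]] [ 0.54477299 -0.0039141   0.041     ]
```

```bash
python3 -m pendant '[0.0132,0.0138,0,-0.044,0.0182,0.0188,0,-0.044,0.0212,0.0218,0,-0.044,0.0212,0.0218,0,-0.044,0.0202,0.0208,0,-0.044,0.0152,0.0157,0,-0.044,0,0,-0.012,0,0,0,-0.02,0,0,0,-0.02,0,0,0,-0.018,0]'; python3 -m pendant '[0,0,-0.015,0,0,0,-0.01,0,0,0,-0.01,0,0,0,0,0,0,0,0,0,0,0,0,0,0,0,0,0,0,0,0,0,0,0,0,0,0,0,0,0]';  python3 - <<'E'
from z import *
t=np.mean([r.get_image("top") for _ in range(2)],0).astype(np.uint8);s=np.mean([r.get_image("scene") for _ in range(2)],0).astype(np.uint8)
mosaic("nest1",[[z(s,216,136,62,50,10)]])
print(r.get_state()["eef_pos"])
E
```

```text
time: 25.15
eef_pos: [0.5439, -0.004, 0.0783]
tcp_rot: [[0.574, -0.819, -0.003], [-0.819, -0.574, -0.0], [-0.002, 0.003, -1.0]]
wrist_force: [0.2, 0.7, -0.5]
gripper_width: 0.0423
grasp_force: 60.9
time: 26.15
eef_pos: [0.5457, -0.0035, 0.0459]
tcp_rot: [[0.574, -0.819, 0.0], [-0.819, -0.574, 0.0], [0.0, -0.0, -1.0]]
wrist_force: [0.9, 0.4, -0.3]
gripper_width: 0.0421
grasp_force: 60.9
(504, 624, 3)
[ 0.54560612 -0.00352819  0.04578599]
```

View pics/nest1.png

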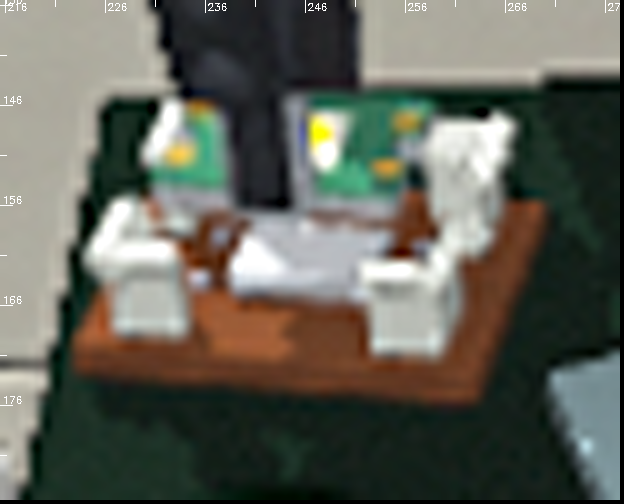

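The board is held level above the pad, with its front-left corner at px (231,155.5) and its right end at (259,145). Comparing that with the projected board and pocket.

```bash
python3 - <<'E'
from h import *
st=r.get_state();p=st["eef_pos"]
a=np.radians(-55.0);R=np.array([[np.cos(a),-np.sin(a)],[np.sin(a),np.cos(a)]])
for z,n in((.0465,"bot"),(.0545,"top")):
    q=np.c_[np.array([[1,1],[1,-1],[-1,-1],[-1,1]])*[.0305,.022]@R.T+p[:2],np.full(4,z)]
    print(n,np.round((proj("scene",q)-[216,136]+.5)*10).tolist())
q=np.c_[np.array([[1,1],[1,-1],[-1,-1],[-1,1]])*[.052,.04]@R.T+[.546,-.0036],np.full(4,.014)];print("nestplate",np.round((proj("scene",q)-[216,136]+.5)*10).tolist())
E
```

```text
bot [[444.0, 123.0], [404.0, 218.0], [163.0, 202.0], [210.0, 108.0]]
top [[442.0, 96.0], [401.0, 190.0], [159.0, 174.0], [207.0, 81.0]]
nestplate [[552.0, 198.0], [485.0, 374.0], [75.0, 345.0], [163.0, 172.0]]
```

The fit is within 1 mm, so I'm lowering.

```bash
python3 -m pendant '[0,0,-0.005,0,0,0,-0.005,0,0,0,-0.005,0,0,0,-0.004,0,0,0,-0.003,0,0,0,-0.001,0,0,0,-0.001,0,0,0,0,0,0,0,0,0,0,0,0,0]'; python3 -m pendant '[0,0,-0.0005,0,0,0,-0.0005,0,0,0,-0.0005,0,0,0,0,0,0,0,0,0,0,0,0,0,0,0,0,0,0,0,0,0,0,0,0,0,0,0,0,0]'
```

```text
time: 27.35
eef_pos: [0.5457, -0.0035, 0.0219]
tcp_rot: [[0.574, -0.819, 0.0], [-0.819, -0.574, 0.0], [0.0, -0.0, -1.0]]
wrist_force: [-1.6, 0.8, -0.7]
gripper_width: 0.042
grasp_force: 60.9
time: 28.35
eef_pos: [0.5456, -0.0035, 0.0203]
tcp_rot: [[0.574, -0.819, -0.0], [-0.819, -0.574, 0.0], [-0.0, 0.0, -1.0]]
wrist_force: [-0.2, -0.3, -0.6]
gripper_width: 0.0423
grasp_force: 60.9
```

```bash
python3 -m pendant '[0,0,-0.0005,0,0,0,-0.0003,0,0,0,0,0,0,0,0,0,0,0,0,0,0,0,0,0,0,0,0,0,0,0,0,0,0,0,0,0,0,0,0,0]'
```

```text
time: 29.35
eef_pos: [0.5456, -0.0036, 0.0194]
tcp_rot: [[0.574, -0.819, -0.0], [-0.819, -0.574, -0.0], [-0.0, 0.0, -1.0]]
wrist_force: [-0.2, 0.0, -0.4]
gripper_width: 0.0424
grasp_force: 61.0
```

```bash
python3 -m pendant '[0,0,-0.0005,0,0,0,-0.0004,0,0,0,0,0,0,0,0,0,0,0,0,0,0,0,0,0,0,0,0,0,0,0,0,0,0,0,0,0,0,0,0,0]'
```

```text
time: 30.35
eef_pos: [0.5456, -0.0035, 0.0194]
tcp_rot: [[0.574, -0.819, 0.0], [-0.819, -0.574, -0.0], [0.0, -0.0, -1.0]]
wrist_force: [-2.5, 1.0, 5.6]
gripper_width: 0.0421
grasp_force: 61.7
```

Contact. Release the board, go back over the heat sink at vise-y yaw (41.3°), fully open.

```bash
python3 -m pendant '[0,0,0,0,0,0,0,0,0,0,0,0,0,0,0,0,0,0,0,0,0,0,0.01,0,0,0,0.02,0,0,0,0.025,0,0,0,0.025,0,0,0,0.02,0]' 0.058; python3 -m pendant '[-0.0121,-0.0125,0,0.0185,-0.0182,-0.0188,0,0.0185,-0.0212,-0.0218,0,0.0185,-0.0212,-0.0218,0,0.0185,-0.0202,-0.0208,0,0.0185,-0.0162,-0.0167,0,0.0185,0,0,-0.01,0,0,0,-0.02,0,0,0,-0.01,0,0,0,0,0]' 0.0854; python3 - <<'E'
from z import *
t=np.mean([r.get_image("top") for _ in range(2)],0).astype(np.uint8);s=np.mean([r.get_image("scene") for _ in range(2)],0).astype(np.uint8)
mosaic("sink1",[[z(s,216,136,55,80,7),z(t,199,172,50,50,7)]])
print(r.get_state()["eef_pos"])
E
```

```text
time: 31.35
eef_pos: [0.5461, -0.0036, 0.1211]
tcp_rot: [[0.574, -0.819, 0.002], [-0.819, -0.574, 0.0], [0.001, -0.002, -1.0]]
wrist_force: [0.7, 0.1, -1.2]
gripper_width: 0.0579
grasp_force: 0.0
time: 32.35
eef_pos: [0.4357, -0.1157, 0.0774]
tcp_rot: [[0.661, -0.75, -0.003], [-0.75, -0.661, -0.0], [-0.002, 0.002, -1.0]]
wrist_force: [0.4, -0.3, 0.3]
gripper_width: 0.0858
grasp_force: 0.0
(564, 743, 3)
[ 0.43727576 -0.11583609  0.07932602]
```

View pics/sink1.png

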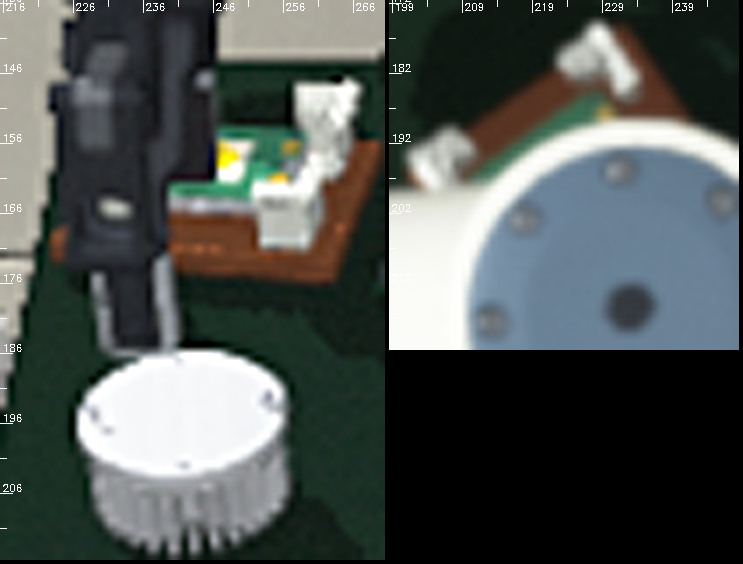

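Board sits between the guides at scene (245–258,160). The heat sink plate is centred at scene (241.7,194.6), bare and unmoved. Descending to grip the face plate.

```bash
python3 -c "
from h import *
print(atz('scene',(241.65,194.6),.034))"; python3 -m pendant '[0,0,-0.012,0,0,0,-0.015,0,0,0,-0.015,0,0,0,-0.012,0,0,0,-0.008,0,0,0,-0.004,0,0,0,-0.003,0,0,0,0,0,0,0,0,0,0,0,0,0]'; python3 -m pendant '[0,0,0,0,0,0,0,0,0,0,0,0,0,0,0,0,0,0,0,0,0,0,0,0,0,0,0,0,0,0,0,0,0,0,0,0,0,0,0,0]' 0.055
```

```text
[ 0.43404533 -0.11666911  0.034     ]
time: 33.55
eef_pos: [0.4368, -0.116, 0.01]
tcp_rot: [[0.661, -0.75, 0.001], [-0.75, -0.661, -0.0], [0.001, -0.001, -1.0]]
wrist_force: [-0.2, 0.4, 0.6]
gripper_width: 0.0853
grasp_force: 0.0
time: 34.55
eef_pos: [0.4369, -0.1159, 0.0105]
tcp_rot: [[0.661, -0.75, 0.001], [-0.75, -0.661, -0.0], [0.001, -0.001, -1.0]]
wrist_force: [-1.9, 2.8, 8.0]
gripper_width: 0.0634
grasp_force: 63.8
```

```bash
python3 -m pendant '[0,0,0.002,0,0,0,0.006,0,0,0,0.012,0,0,0,0.02,0,0,0,0.02,0,0,0,0.02,0,0,0,0.015,0,0,0,0.005,0,0,0,0,0,0,0,0,0]'; python3 -m pendant '[0.0085,-0.0087,0,0,0.0145,-0.0165,0,0,0.0175,-0.0195,0,0,0.0175,-0.0195,0,0,0.0175,-0.0195,0,0,0.0175,-0.0195,0,0,0.0115,-0.0125,0,0,0.006,-0.005,0,0,0,0,0,0,0,0,0,0]'
```

```text
time: 35.55
eef_pos: [0.4358, -0.1159, 0.1087]
tcp_rot: [[0.661, -0.751, -0.002], [-0.751, -0.661, 0.0], [-0.001, 0.001, -1.0]]
wrist_force: [0.5, 0.7, -2.4]
gripper_width: 0.0635
grasp_force: 66.3
time: 36.55
eef_pos: [0.5464, -0.2363, 0.1089]
tcp_rot: [[0.661, -0.751, -0.001], [-0.751, -0.661, 0.001], [-0.001, 0.001, -1.0]]
wrist_force: [-1.3, -0.1, -2.0]
gripper_width: 0.0635
grasp_force: 66.3
```

```bash
python3 -m pendant '[0.0005,-0.0003,-0.012,0,0,0,-0.015,0,0,0,-0.015,0,0,0,-0.012,0,0,0,-0.01,0,0,0,-0.006,0,0,0,-0.003,0,0,0,-0.002,0,0,0,0,0,0,0,0,0]';  python3 -m pendant '[0,0,-0.0005,0,0,0,-0.0005,0,0,0,-0.0005,0,0,0,0,0,0,0,0,0,0,0,0,0,0,0,0,0,0,0,0,0,0,0,0,0,0,0,0,0]'
```

```text
time: 37.55
eef_pos: [0.5479, -0.2371, 0.0351]
tcp_rot: [[0.661, -0.75, 0.001], [-0.75, -0.661, -0.0], [0.001, -0.001, -1.0]]
wrist_force: [-0.0, 0.2, -3.0]
gripper_width: 0.0636
grasp_force: 66.3
time: 38.55
eef_pos: [0.5475, -0.2369, 0.0331]
tcp_rot: [[0.661, -0.751, -0.0], [-0.751, -0.661, 0.0], [-0.0, 0.0, -1.0]]
wrist_force: [-0.1, 0.3, -2.0]
gripper_width: 0.0636
grasp_force: 66.3
```

```bash
python3 -m pendant '[0,0,-0.0005,0,0,0,-0.0005,0,0,0,0,0,0,0,0,0,0,0,0,0,0,0,0,0,0,0,0,0,0,0,0,0,0,0,0,0,0,0,0,0]'
```

```text
time: 39.55
eef_pos: [0.5476, -0.237, 0.0326]
tcp_rot: [[0.661, -0.75, 0.0], [-0.75, -0.661, -0.0], [0.0, -0.0, -1.0]]
wrist_force: [-2.6, 1.7, 5.7]
gripper_width: 0.0635
grasp_force: 66.6
```

Seated on the bed. Releasing, rising and backing away toward the robot, clear of everything, for a final look.

```bash
python3 -m pendant '[0,0,0,0,0,0,0,0,0,0,0,0,0,0,0,0,0,0,0,0,0,0,0.01,0,0,0,0.02,0,0,0,0.03,0,0,0,0.03,0,0,0,0.03,0]' 0.0854; python3 -m pendant '[0,0,0.04,0,0,0,0.03,0,-0.03,0,0,0,-0.035,0,0,0,-0.035,0,0,0,-0.035,0,0,0,-0.035,0,0,0,-0.03,0,0,0,0,0,0,0,0,0,0,0]'; python3 - <<'E'
from z import *
t=np.mean([r.get_image("top") for _ in range(2)],0).astype(np.uint8);s=np.mean([r.get_image("scene") for _ in range(2)],0).astype(np.uint8)
mosaic("end",[[z(t,199,135,165,133,4)[:,:],],])
mosaic("end",[[z(s,216,134,150,145,3),z(t,199,168,52,52,6)],[z(t,280,165,50,56,2),z(t,246,135,50,48,2),z(t,326,225,42,44,2)]])
E
```

```text
time: 40.55
eef_pos: [0.5474, -0.237, 0.1542]
tcp_rot: [[0.661, -0.75, 0.001], [-0.75, -0.661, -0.0], [0.001, -0.0, -1.0]]
wrist_force: [1.8, -0.1, 0.1]
gripper_width: 0.0853
grasp_force: 0.0
time: 41.55
eef_pos: [0.3474, -0.2371, 0.2232]
tcp_rot: [[0.661, -0.751, 0.002], [-0.751, -0.661, -0.001], [0.002, -0.001, -1.0]]
wrist_force: [-0.0, 0.5, 0.0]
gripper_width: 0.0853
grasp_force: 0.0
(536, 664, 3)
(555, 770, 3)
```

View pics/end.png

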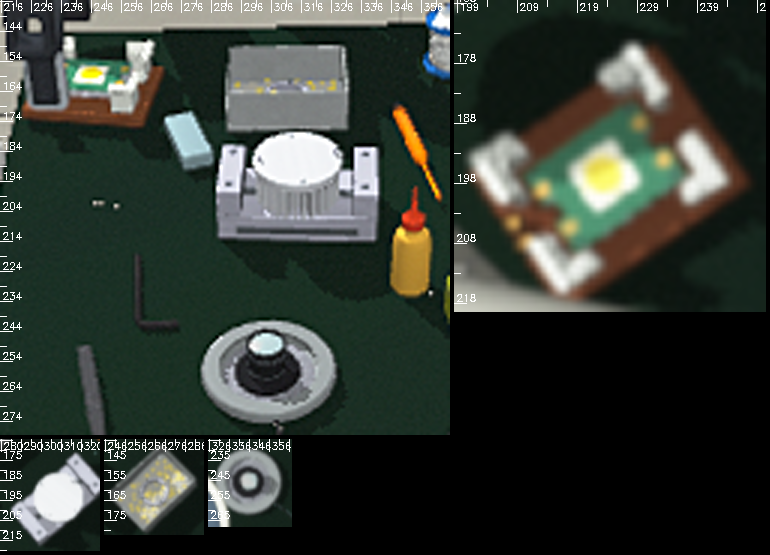

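The final picture shows every part in place. The sink is midway between the jaws at scene (314.7,187), the board is aligned between the guides at top (223.7,196.5), and the lens is upright in the dish. The ring is flat in the bin and the bottle is standing. Handing in.

```bash
python3 -c "
from bench import r
print(r.finish_job())"
```

```text
the job is handed in; nothing more can be done
None
```

The lamp head is stripped and the job is handed in after about 42 s: ring flat in the bin, lens upright in the dish, board in the test nest, heat sink standing mid-vise, and the flux bottle still standing.

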